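# Start the fume extractor at the soldering corner

### The arm

A 6-joint arm with a two-finger parallel gripper is mounted at the origin on the work surface. World frame = base frame: x ahead of the robot, y to its left, z up, the work surface at z = 0. Lengths are in mm, angles in rad, forces in N, time in s.
With the tool pointing down it reaches from about 300 to 775 mm from the base axis. Payload 14.6 kg.
Tool frame: the origin (TCP) lies where the fingers leave the gripper's body, on its centre line; the fingertips stand 97 mm ahead of it and the grasp point (between the pads) lies ahead of it (grip_depth is the z of the grasp point in the tool frame, in mm); z points along the fingers, y is the line along which they close (so a half turn about z gives the same grasp; the last joint's range is limited). The gripper opens to 94 mm and grips with 3 to 60 N. Pads are 16 mm wide; open, the fingers measure 119 mm over their backs; the gripper's body (75 mm by 177 mm) begins 78 mm behind the grasp point.
Start: joints at [-1.307, 0.3, 1.521, -0, 1.321, -0.067], TCP at [178.633, -520.173, 302.646] pointing down, gripper open.
Joint ranges: [-3.03, 3.03], [-0.79, 2.21], [0.23, 2.52], [-1.04, 4.18], [0, 3.07], [-2.55, 2.55]. Speed limits (rad/s): [2.22, 2.22, 2.57, 3.14, 3.14, 3.14].

### API

Orientations are given as [roll, pitch, yaw] about the fixed x, y, z axes, in that order (R = Rz(yaw) Ry(pitch) Rx(roll)).
In Python, from cell import read_state, camera, sign_off, regions_of, spot_point, grip_depth gives the robot as it stands. The module is installed in compiled form; this text tells all that it offers.
- The arm moves only by the tool send_rows, never from a script. Its argument "series" is a list of rows, each a list of 3 entries, a list of its own where there are three numbers: the shift along the world's x, y, z in mm, then the turn about the world's z in degrees, then the closure, from -1 (fully open) to 1 (shut), so that 0 is half open. A call has 1 to 12 rows; each row shifts and turns the commanded pose from where the row before left it; what a row does not reach is not made up. A row lasts 1/10 s, in which the tool goes at most 50 mm and 8.59 degrees, less where a joint would pass 70% of its speed; a pose out of reach is approached as far as the arm can. A call is refused whole if a number of a shift passes 50 or a number of a turn 8.59, either way. A call with a gripper value outside its range is refused whole. The fingers move at their own pace and stop on an object; "squeeze" is the grip in N (left out, the last holds). Time passes only in rows, so rows that do not move let the fingers close. It gives the time, the measured TCP pose, the force, the opening and the grip force at its end, in the units of the state.
- read_state(): the state, without advancing time (a new reading comes with each control period).
- camera(name): name is "side" or "top" or "wrist"; returns a dict with "color" (480x640x3 uint8, blue, green, red), "fx", "fy", "cx", "cy" (pixels), "camera_from_world" (4x4, takes a point from world to camera coordinates). Camera axes: x right, y down, z forward; pixel columns grow to the right and rows downward; lengths in mm; the calibration is good to about 2 mm. A picture is of the moment at which its call begins. There is no depth.
- sign_off(): hands the job in; it is judged then, once.
Trained networks look in a picture, given as the dict that the camera call returned (one of the last four; its "shot" number tells which), for a name from the list of things; names that differ only in an ending like _2 or _b are one class to them, and where a whole thing is asked for, a point or a joint stands for the part that bears it (a point fixed in the world has none). Each returns a list of dicts, best first, with "confidence" (0 to 1); they miss things now and then, are a little off and sometimes report something else, mostly with a low value. They report only what shows in the picture. A call takes as long as a camera call.
- regions_of(thing, picture): "mask" (480x640 bool, what is visible of it).
- spot_point(thing, picture): "point" ([x, y, z] in mm, in the coordinates of the camera as it stood for that picture, good to about 4 mm: a listed point, or the origin of a listed thing).
The state is a dict: "clock": time; "joints": joint angles; "qd": joint speeds; "effort": joint torques, N m; "eef_pos": TCP position; "eef_rot": TCP orientation; "wrist_force": force on the tool from outside, world axes, zero at the start; "moment": the same for the moment, N m; "finger_gap": finger opening in mm; "finger_force": force on a finger pad.
Only numpy, scipy, OpenCV 4.12 (cv2) and the standard library are available. Lean on these libraries where they do the work, as an engineer would, in place of code of your own. Each camera call takes 0.05 s, during which the arm holds its last target. There are 200 camera calls.

### The job

Start the fume extractor by pressing only. On the grey switch box, first press the wide, nearly square rocker (mains) over to on, then the narrow rocker (extractor outlet): press the half that stands up until it lies fully level. Then press the round button on the white extractor box right down and let it spring back; leave the round rocker, the square button and the things on the bench as they are, and lift nothing.

Things in the scene. Friction and masses are not known exactly. Their poses are not given: they have to be found in the camera images.
- switchbox: Grey metal switch box fixed to the bench, 100 mm (x) by 210 mm (y) by 50 mm high; origin at the centre of its underside, z up. On its top, in a row along its y axis at -64, 0 and +64 mm, sit three white rocker switches in black frames whose order varies: a wide, nearly square one, a narrow one and a round one. Each rocker's hinge line runs along the box's y axis over the box's centre line, 62 mm above the table. Frames are 62 mm long, their rims 59 mm above the table.
- mains (a joint): The rocker of the wide, nearly square switch (mains), 52 mm long by 48 mm wide. Joint value: its swing in rad, 0 = off (the half towards the switch box's +x side stands up, its end 8 mm above the other half, which lies level), 0.30 = fully over (the half towards +x lies level, 3 mm above its frame, and the other stands up). It has no spring: about 3 N on the outer end of the standing half moves it, and it stays where it is left. To be switched on first.
- mains_press (a point): Point on the wide rocker's top face, on the half to be pressed, 16 mm from the hinge line along the face (the half is 26 mm long), midway across. At 0 it is 67 mm above the table, fully over 62 mm. It moves and tilts with the rocker; at joint value 0 its axes are the switch box's.
- outlet (a joint): The rocker of the narrow switch (extractor outlet), 52 mm long by 26 mm wide. Joint value: its swing in rad, 0 = off (the half towards the switch box's +x side stands up, its end 8 mm above the other half, which lies level), 0.30 = fully over (the half towards +x lies level, 3 mm above its frame, and the other stands up). It has no spring: about 3 N on the outer end of the standing half moves it, and it stays where it is left. To be switched on second.
- outlet_press (a point): Point on the narrow rocker's top face, on the half to be pressed, 16 mm from the hinge line along the face (the half is 26 mm long), midway across. At 0 it is 67 mm above the table, fully over 62 mm. It moves and tilts with the rocker; at joint value 0 its axes are the switch box's.
- lamp (a joint): The rocker of the round switch (lamp), 52 mm in diameter. Joint value: its swing in rad, 0 = off (the half towards the switch box's +x side stands up, its end 8 mm above the other half, which lies level), 0.30 = fully over (the half towards +x lies level, 3 mm above its frame, and the other stands up). It has no spring: about 3 N on the outer end of the standing half moves it, and it stays where it is left. To be left off.
- lamp_press (a point): Point on the round rocker's top face, on the half to be pressed, 16 mm from the hinge line along the face (the half is 26 mm long), midway across. At 0 it is 67 mm above the table, fully over 62 mm. It moves and tilts with the rocker; at joint value 0 its axes are the switch box's.
- extractor: White box-shaped fume extractor fixed to the bench, 220 mm (x) by 180 mm (y) by 85 mm high, with a round black fan grille of 124 mm diameter on its top (7.5 mm high at most); origin at the centre of its underside, z up. Two black push buttons stand on its top, 70 mm from its centre towards its -x side, at +45 and -45 mm along its y: one round, one square, which is where varies.
- start (a joint): The round push button (start), 32 mm in diameter, in a round grey housing of 48 mm diameter and 12 mm height. Joint value: how far it is pressed down in m, 0 = up, 0.007 = fully down. A spring returns it; it starts to move at about 2 N and takes 6 N to bottom out.
- start_top (a point): Centre of the round button's top face, 108 mm above the table when up; z points up.
- reset (a joint): The square push button (filter reset), 28 mm wide, in a square grey housing of 44 mm and 12 mm height; not to be pressed. Joint value: how far it is pressed down in m, 0 = up, 0.007 = fully down. A spring returns it; it starts to move at about 2 N and takes 6 N to bottom out.
- reset_top (a point): Centre of the square button's top face, 108 mm above the table when up.
- gluestick: Loose upright white glue stick with a grey cap, 28 mm in diameter, 90 mm high, standing in the gap between switch box and extractor; origin at the centre of its underside. Not to be disturbed.
- tape: Loose roll of brown tape lying flat, 90 mm in diameter, 24 mm high; origin at the centre of its underside. Not to be disturbed.
- tin: Loose open steel tin, 74 mm in diameter, 100 mm high; origin at the centre of its underside. Not to be disturbed.
- flask: Loose bare-metal drinking flask, 70 mm in diameter, 220 mm high; origin at the centre of its underside. Not to be disturbed.

How it is judged (in metres and radians):
On the way, in this order (a step that is already met when the one before it is completed fails the run):
1. the wide mains rocker is pressed fully over to on (value of joint mains above 0.25 rad), for 0.2 s.
2. then the narrow outlet rocker is pressed fully over to on (value of joint outlet above 0.25 rad), for 0.2 s.
3. then the round start button is pressed right down (value of joint start above 0.005 m), for 0.1 s.
At the end, for the whole second after the job is handed in: The wide and the narrow rocker are on (over 0.24 of 0.30 rad), the round rocker is off (under 0.12 rad), both buttons are up (within 1.5 mm), and the glue stick, tape, tin and flask stand upright within 30 mm of where they were (value of joint each of mains, outlet above 0.24 rad and value of joint lamp below 0.12 rad and value of joint each of start, reset below 0.0015 m and distance of each of gluestick, tape, tin, flask from where it was at the start of the episode below 0.03 m and angle between each of gluestick, tape, tin, flask's own z axis and vertical below 0.15 rad); the robot touches nothing.
It fails at once if the narrow rocker is pressed over while the wide one is off (value of joint outlet above 0.15 rad and value of joint mains below 0.2 rad).
It fails at once if the round button is pressed before both rockers are on (value of joint start above 0.003 m and value of joint any of mains, outlet below 0.2 rad).
It fails at once if the round lamp rocker is switched (value of joint lamp above 0.12 rad).
It fails at once if the square reset button is pressed (value of joint reset above 0.003 m).
It fails at once if a bystander (glue stick, tape, tin or flask) is shifted by more than 30 mm, lifted or knocked over (distance of any of gluestick, tape, tin, flask from where it was at the start of the episode above 0.03 m or height (world z) of any of gluestick, tape, tin, flask above 0.015 m or angle between any of gluestick, tape, tin, flask's own z axis and vertical above 0.15 rad).
It also fails if it takes over 45 s, if anything falls off the work surface, if the arm or the gripper's body presses on something with over 40 N, if the wrist force passes 120 N, or if a joint passes its speed limit or range.

## Working session

There is one attempt and no reset: what is moved stays moved. The work goes in short steps, Python scripts to look and compute and a tool call to move; the robot and the scene stay as the last step left them, time stands still between calls to the robot, and variables do not carry over. Pictures are saved under pics/ and viewed, at most 10 in all, crops included, and the job is handed in when it is done.

Besides the shell and the picture viewer there is one more tool, called after "Call:" by a JSON object that holds its "name" and its "arguments", one argument or row to a line. send_rows: Moves the arm, as the interface text tells. Its arguments: {"type":"object","properties":{"series":{"type":"array"},"squeeze":{"type":"number"}},"required":["series"]}

```bash
mkdir -p pics; cat > h.py <<'E'
import numpy as np, cv2
from cell import *
def w(pic,p):
    T=np.linalg.inv(np.array(pic["camera_from_world"])); return (T@np.r_[p,1])[:3]
def px(pic,P):
    c=(np.array(pic["camera_from_world"])@np.r_[P,1])[:3]
    return np.array([pic["fx"]*c[0]/c[2]+pic["cx"],pic["fy"]*c[1]/c[2]+pic["cy"]])
def ray(pic,uv,z):
    T=np.linalg.inv(np.array(pic["camera_from_world"]))
    d=T[:3,:3]@np.array([(uv[0]-pic["cx"])/pic["fx"],(uv[1]-pic["cy"])/pic["fy"],1]); o=T[:3,3]
    return o+d*(z-o[2])/d[2]
def spots(pic,names):
    for n in names:
        for r in spot_point(n,pic)[:2]:
            P=w(pic,r["point"]); print(n,round(r["confidence"],2),P.round(0),px(pic,P).round(0))
E
python3 - <<'E'
from h import *
print(read_state()["eef_rot"],read_state()["finger_gap"],grip_depth)
for n in("top","side"):
    p=camera(n); cv2.imwrite(f"pics/{n}0.png",p["color"]); print(n)
    spots(p,"switchbox mains_press outlet_press lamp_press extractor start_top reset_top gluestick tape tin flask".split())
E
```

```text
[-3.14043443e+00 -7.19102385e-05  3.30779060e-01] 93.9839186382395 78.39999999999999
top
switchbox 0.71 [539. 187.  -0.] [261. 256.]
mains_press 0.92 [560. 253.  66.] [231. 245.]
outlet_press 0.81 [556. 186.  67.] [258. 246.]
lamp_press 0.85 [550. 120.  63.] [285. 249.]
extractor 0.67 [ 542. -194.   -1.] [412. 254.]
start_top 0.73 [531. 453.  -0.] [156. 259.]
start_top 0.58 [ 469. -166.  110.] [407. 282.]
reset_top 0.51 [ 488. -245.  105.] [441. 273.]
gluestick 0.56 [530.   1.  -5.] [335. 259.]
tape 0.74 [772. -17.  -1.] [341. 165.]
tape 0.45 [530. 452.  -0.] [156. 260.]
tin 0.35 [ 486. -246.  103.] [441. 274.]
flask 0.78 [532. 449.   1.] [157. 259.]
side
switchbox 0.62 [537. 189.  -2.] [296. 225.]
mains_press 0.45 [560. 255.  65.] [301. 191.]
outlet_press 0.41 [555. 186.  65.] [302. 205.]
lamp_press 0.74 [553. 125.  66.] [304. 217.]
lamp_press 0.73 [555. 186.  68.] [302. 204.]
extractor 0.8 [ 544. -185.   -0.] [320. 327.]
start_top 0.72 [ 464. -156.  106.] [277. 285.]
reset_top 0.56 [559. 256.  68.] [301. 190.]
reset_top 0.51 [ 482. -241.  107.] [291. 316.]
gluestick 0.94 [530.   5.  -6.] [302. 270.]
tape 0.75 [768. -19.   4.] [399. 263.]
tin 0.79 [ 487. -434.   -2.] [309. 448.]
flask 0.87 [528. 453.  -1.] [284. 177.]
```

```bash
python3 - <<'E'
import cv2
a=cv2.imread("pics/top0.png")[180:330,180:480]
cv2.imwrite("pics/top0c.png",cv2.resize(a,(800,400),interpolation=cv2.INTER_CUBIC))
E
```

```text
(no output)
```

View pics/top0c.png

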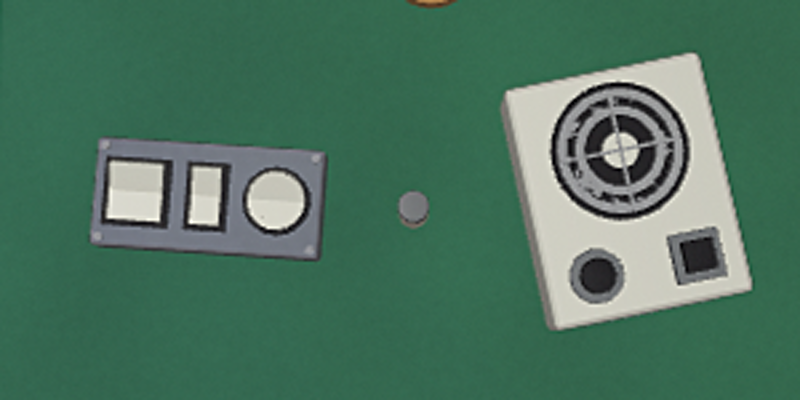

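View pics/side0.png

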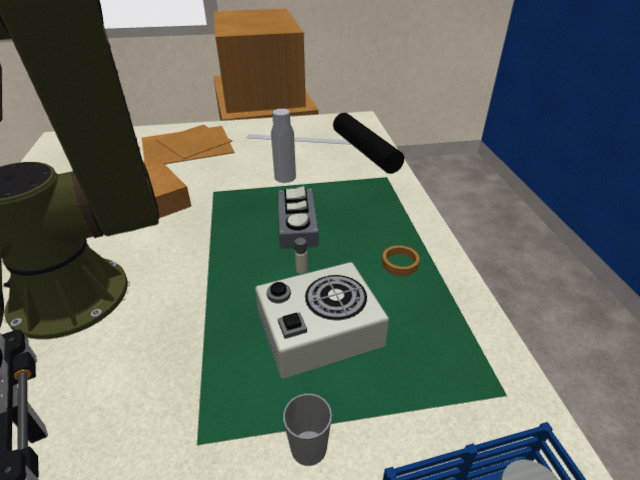

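The crop shows mains at crop (135,190), outlet at (205,197) and lamp at (275,200). Start is at (597,275) and reset at (697,255). The networks' positions agree with this, so I'll move toward the mains rocker with the gripper closed.

Call:
{"name": "send_rows", "arguments": {
  "series": [
    [[20,45,0],-1.9,1],
    [[20,45,0],-1.9,1],
    [[20,45,0],-1.9,1],
    [[20,45,0],-1.9,1],
    [[20,45,0],-1.9,1],
    [[20,45,0],-1.9,1],
    [[20,45,0],-1.9,1],
    [[20,45,0],-1.9,1],
    [[20,45,0],-1.9,1],
    [[20,45,0],-1.9,1],
    [[20,45,0],-1.9,1],
    [[20,45,0],-1.9,1]
  ],
  "squeeze": 10
}}

```text
clock: 2.4
eef_pos: [419.0, 22.0, 303.0]
eef_rot: [-3.142, -0.001, -0.068]
wrist_force: [0.6, -1.4, 0.7]
finger_gap: 1.7
finger_force: 0.0
```

Call:
{"name": "send_rows", "arguments": {
  "series": [
    [[20,45,0],0,1],
    [[20,45,0],0,1],
    [[20,45,0],0,1],
    [[20,45,0],0,1],
    [[0,0,0],0,1]
  ]
}}

```text
clock: 2.9
eef_pos: [499.5, 203.8, 301.7]
eef_rot: [-3.141, 0.001, -0.063]
wrist_force: [1.0, -1.1, 0.1]
finger_gap: 0.6
finger_force: 0.0
```

```bash
python3 - <<'E'
from h import *
s=read_state(); print(s["eef_pos"],s["eef_rot"],s["finger_gap"],s["clock"])
p=camera("wrist"); cv2.imwrite("pics/w1.png",p["color"])
spots(p,"switchbox mains_press outlet_press lamp_press".split())
E
```

```text
[499.46505562 203.84643233 301.65240001] [-3.14138365e+00  9.39043259e-04 -6.32967567e-02] 0.5760976410917302 2.9
mains_press 0.71 [562. 250.  66.] [258. 168.]
outlet_press 0.83 [555. 187.  65.] [328. 172.]
lamp_press 0.74 [550. 122.  67.] [399. 172.]
```

View pics/w1.png

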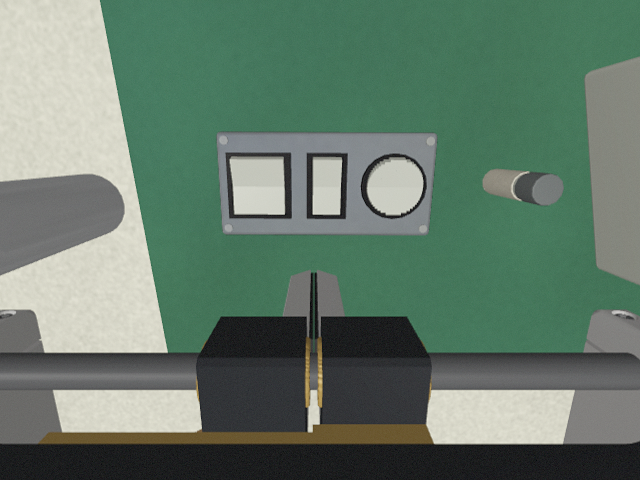

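The wrist view shows mains at (259,185), outlet at (326,186) and lamp at (394,186), with the box corners at (218,133), (437,133), (429,234) and (222,234). I'll use the corners to check the hinge line.

```bash
python3 - <<'E'
from h import *
p=camera("wrist")
C=np.array([ray(p,u,50) for u in [(218,133),(437,133),(429,234),(222,234)]]); print(C.round(0))
c=C.mean(0); y=C[0]+C[3]-C[1]-C[2]; y/=np.linalg.norm(y); x=np.array([y[1],-y[0],0]); print(c.round(1),np.degrees(np.arctan2(x[1],x[0])))
for k in(64,0,-64): print((c+17*x+k*y).round(1))
E
```

```text
[[596. 282.  50.]
 [582.  76.  50.]
 [484.  82.  50.]
 [499. 291.  50.]]
[540.  182.9  50. ] -3.9142414307551516
[561.4 245.5  50. ]
[557.  181.7  50. ]
[552.6 117.8  50. ]
```

Call:
{"name": "send_rows", "arguments": {
  "series": [
    [[21,15,-25],0,1],
    [[21,15,-25],0,1],
    [[20,14,-25],0,1],
    [[0,0,-30],0,1],
    [[0,0,-20],0,1],
    [[0,0,0],0,1],
    [[0,0,-3],0,1],
    [[0,0,-3],0,1],
    [[0,0,-3],0,1],
    [[0,0,0],0,1]
  ]
}}

```text
clock: 4.2
eef_pos: [560.6, 243.8, 169.0]
eef_rot: [-3.141, -0.0, -0.067]
wrist_force: [0.3, -0.3, -0.6]
finger_gap: 0.6
finger_force: 0.0
```

Call:
{"name": "send_rows", "arguments": {
  "series": [
    [[0,2,-3],0,1],
    [[0,0,-3],0,1],
    [[0,0,-2],0,1],
    [[0,0,-2],0,1],
    [[0,0,0],0,1],
    [[0,0,0],0,1]
  ]
}}

```text
clock: 4.8
eef_pos: [561.0, 246.0, 159.4]
eef_rot: [-3.141, -0.001, -0.067]
wrist_force: [1.1, -0.1, 8.6]
finger_gap: 0.3
finger_force: 4.2
```

Call:
{"name": "send_rows", "arguments": {
  "series": [
    [[0,0,-1],0,1],
    [[0,0,0],0,1],
    [[0,0,0],0,1]
  ]
}}

```text
clock: 5.1
eef_pos: [561.0, 246.0, 159.3]
eef_rot: [-3.141, -0.002, -0.067]
wrist_force: [-3.0, -3.0, 17.0]
finger_gap: 0.5
finger_force: 8.4
```

Call:
{"name": "send_rows", "arguments": {
  "series": [
    [[0,0,15],0,1],
    [[0,0,20],0,1],
    [[-15,-20,25],0,1],
    [[-20,-20,25],0,1],
    [[-20,-21,30],0,1],
    [[0,0,0],0,1]
  ]
}}

```text
clock: 5.7
eef_pos: [504.9, 183.6, 276.8]
eef_rot: [-3.14, -0.005, -0.068]
wrist_force: [0.2, 0.2, 0.6]
finger_gap: 0.3
finger_force: 0.0
```

```bash
python3 - <<'E'
from h import *
s=read_state(); print(s["eef_pos"],s["eef_rot"],s["clock"])
p=camera("wrist"); cv2.imwrite("pics/w2.png",p["color"][80:280])
spots(p,"mains_press outlet_press lamp_press".split())
E
```

```text
[504.87487456 183.60786967 276.79194702] [-3.13991198 -0.00465114 -0.06804996] 5.7
mains_press 0.92 [565. 253.  65.] [227. 176.]
outlet_press 0.67 [555. 189.  63.] [303. 183.]
lamp_press 0.81 [553. 119.  67.] [386. 179.]
```

View pics/w2.png

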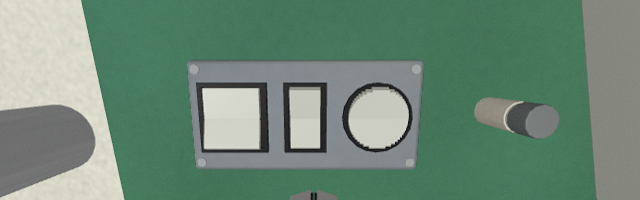

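The mains rocker hit its stop (17 N at z 159.3), and its shading has flipped in the picture at crop (233,118). Next is the outlet rocker.

Call:
{"name": "send_rows", "arguments": {
  "series": [
    [[17,0,-20],0,1],
    [[17,0,-25],0,1],
    [[17,1,-25],0,1],
    [[0,0,-20],0,1],
    [[0,0,-12],0,1],
    [[0,0,0],0,1],
    [[0,0,0],0,1]
  ]
}}

```text
clock: 6.6
eef_pos: [556.7, 186.1, 171.0]
eef_rot: [-3.142, 0.0, -0.067]
wrist_force: [-0.1, -0.1, 0.8]
finger_gap: 0.5
finger_force: 0.0
```

Call:
{"name": "send_rows", "arguments": {
  "series": [
    [[0,0,-3],0,1],
    [[0,0,-3],0,1],
    [[0,0,-2],0,1],
    [[0,0,-2],0,1],
    [[0,0,-2],0,1],
    [[0,0,-1],0,1],
    [[0,0,0],0,1],
    [[0,0,0],0,1],
    [[0,0,0],0,1]
  ]
}}

```text
clock: 7.5
eef_pos: [557.1, 185.9, 159.3]
eef_rot: [-3.141, -0.002, -0.067]
wrist_force: [-2.2, -1.6, 17.1]
finger_gap: 0.9
finger_force: 8.8
```

Call:
{"name": "send_rows", "arguments": {
  "series": [
    [[0,0,20],0,1],
    [[0,0,45],0,1],
    [[0,0,45],0,1],
    [[-17,-43,5],0,1],
    [[-17,-43,5],0,1],
    [[-17,-43,5],0,1],
    [[-17,-43,0],0,1],
    [[-17,-43,0],0,1],
    [[-17,-43,0],0,1],
    [[-17,-43,0],0,1],
    [[-17,-43,0],0,1],
    [[0,0,0],0,1]
  ]
}}

```text
clock: 8.7
eef_pos: [418.7, -161.7, 282.3]
eef_rot: [3.142, 0.001, -0.072]
wrist_force: [0.1, 0.6, -0.1]
finger_gap: 0.7
finger_force: 0.0
```

```bash
python3 - <<'E'
from h import *
s=read_state(); print(s["eef_pos"],s["eef_rot"],s["clock"])
p=camera("wrist"); cv2.imwrite("pics/w3.png",p["color"])
spots(p,"start_top reset_top".split())
p=camera("top"); spots(p,"start_top reset_top".split()); cv2.imwrite("pics/top2.png",cv2.resize(p["color"][210:290,200:320],(720,480)))
E
```

```text
[ 418.71926501 -161.67618148  282.30452414] [ 3.14153338e+00  1.31299353e-03 -7.21524318e-02] 8.7
start_top 0.66 [ 470. -161.  107.] [307. 183.]
reset_top 0.79 [ 486. -251.  106.] [427. 152.]
reset_top 0.44 [ 488. -438.    2.] [579. 137.]
start_top 0.27 [528.   1.  -1.] [335. 260.]
reset_top 0.49 [530. 453.   1.] [156. 260.]
reset_top 0.44 [ 485. -247.  103.] [441. 275.]
```

View pics/w3.png

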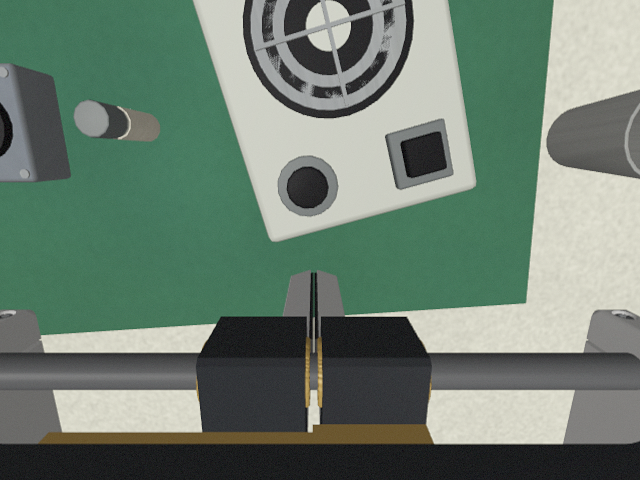

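View pics/top2.png

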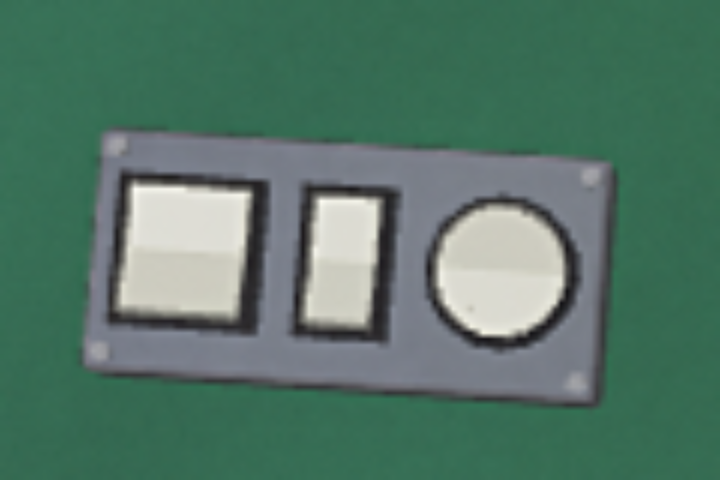

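Both rockers are on and the lamp is unchanged. The start button shows at wrist pixel (308,187), about (468,-161) in world coordinates.

Call:
{"name": "send_rows", "arguments": {
  "series": [
    [[17,0,-20],0,1],
    [[16,0,-20],0,1],
    [[16,0,-20],0,1],
    [[0,0,-11],0,1],
    [[0,0,0],0,1],
    [[0,0,0],0,1]
  ]
}}

```text
clock: 9.6
eef_pos: [469.4, -157.9, 212.2]
eef_rot: [3.142, -0.0, -0.067]
wrist_force: [0.1, -0.3, -0.1]
finger_gap: 0.5
finger_force: 0.0
```

Call:
{"name": "send_rows", "arguments": {
  "series": [
    [[-1,-4,0],0,1],
    [[0,0,-4],0,1],
    [[0,0,-4],0,1],
    [[0,0,-3],0,1],
    [[0,0,-2],0,1],
    [[0,0,-1],0,1],
    [[0,0,0],0,1],
    [[0,0,0],0,1],
    [[0,0,0],0,1]
  ]
}}

```text
clock: 10.5
eef_pos: [468.7, -162.4, 198.3]
eef_rot: [3.141, -0.001, -0.067]
wrist_force: [-4.0, -2.1, 10.5]
finger_gap: 0.3
finger_force: 5.5
```

The force is over 6 N at z 198.3, so the button is bottomed out. Releasing it now.

Call:
{"name": "send_rows", "arguments": {
  "series": [
    [[0,0,0],0,1],
    [[0,0,10],0,1],
    [[0,0,30],0,1],
    [[0,0,30],0,1],
    [[-15,0,30],0,1],
    [[-30,0,0],0,1],
    [[0,0,0],0,1],
    [[0,0,0],0,1],
    [[0,0,0],0,1]
  ]
}}

```text
clock: 11.4
eef_pos: [424.1, -162.1, 297.4]
eef_rot: [-3.141, 0.0, -0.067]
wrist_force: [-0.4, 0.4, -0.2]
finger_gap: 0.5
finger_force: 0.0
```

```bash
python3 - <<'E'
from h import *
s=read_state(); print(s["eef_pos"],s["wrist_force"],s["clock"])
p=camera("wrist"); spots(p,["start_top"])
print(sign_off())
E
```

```text
[ 424.10611107 -162.12954658  297.36501217] [-0.44066799  0.41323203 -0.18213202] 11.4
start_top 0.56 [ 469. -162.  104.] [309. 189.]
the job is handed in; nothing more can be done
None
```

I pressed the mains rocker, then the outlet rocker, then the start button right down and released it, and handed the job in at about 11.5 s; no verdict came back. The camera showed both rockers on and the lamp off, and the force readings showed each press reaching its stop.

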